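Fit the polishing arbor into the bench polisher's spindle

ROBOT

A 6-joint arm with a two-finger parallel gripper is mounted at the origin on the work surface. World frame = base frame: x ahead of the robot, y to its left, z up, the work surface at z = 0. Lengths are in m, angles in rad, forces in N, time in s.
With the tool pointing down it reaches from about 0.3 to 0.875 m from the base axis. Payload 6.4 kg.
Tool frame: the origin (TCP) lies midway between the tips of the shut fingers; the grasp point (between the pads) lies 19 mm behind it; z points along the fingers, y is the direction in which the jaws open and shut (so a half turn about z gives the same grasp; the last joint's range is limited). The gripper opens to 85 mm and grips with 20 to 120 N. Pads are 22 mm wide; open, the fingers measure 114 mm over their backs; the gripper's body (76 mm by 85 mm) begins 54 mm behind the grasp point. The pads swing forward as they close: fully open they stand 13 mm farther back than shut.
Start: joints at [1.071, 0.181, 1.607, -0, 1.354, -0.206], TCP at [0.167, 0.55, 0.21] pointing down, gripper open.
Joint ranges: [-2.99, 2.99], [-0.89, 2.07], [0.3, 2.58], [-1.14, 4.28], [0, 2.63], [-3.12, 3.12]. Speed limits (rad/s): [2.57, 2.57, 3.01, 3.14, 3.14, 3.14].

INTERFACE

Orientations are given as a unit quaternion [w, x, y, z].
In Python, from bench import ctrl, optics, ticket gives the robot as it stands. The module is installed in compiled form; this text tells all that it offers.
- The arm moves only by the tool step_arm, never from a script. Its argument "targets" is text: rows parted by semicolons, each of 6 numbers parted by spaces: the shift along the tool's x, y, z in mm, then the turn, a rotation vector about the tool's x, y, z in rad. In form: dx dy dz rx ry rz; .... A call has 1 to 8 rows; each row is the pose to reach, as a shift and turn from the pose commanded when the call began, along the tool's axes at that moment; what a row does not reach only later rows make up. A row lasts 1/8 s, in which the tool goes at most 62.5 mm and 10.7 degrees, less where a joint would pass 70% of its speed; a pose out of reach is approached as far as the arm can. A call with a gripper value outside its range is refused whole. "grip" is the opening in per cent of the stroke, from 0 (shut) to 100 (fully open), set as the call begins (left out, the last holds). The fingers move at their own pace and stop on an object; the grip force is fixed at half the most. Time passes only in rows, so rows that repeat a pose let the fingers close. It gives the time, the measured TCP pose, the force and the opening at its end, in the units of the state.
- ctrl.get_obs(): the state, without advancing time (a new reading comes with each control period).
- optics.camera(name): name is "scene" or "side" or "wrist"; returns a dict with "image" (480x640x3 uint8, red, green, blue), "mtx" (3x3 intrinsics, pixels), "xyz" and "orientation" of the camera in the world. Camera axes: x right, y up, looking along -z (the intrinsics and any distortion apply to the point x, -y, -z); pixel columns grow to the right and rows downward; lengths in m; the calibration is good to about 2 mm. The wrist camera is an equidistant fisheye: a pixel r from the principal point sees the ray r / f radians off the axis. A picture is of the moment at which its call begins. There is no depth.
- ticket.hand_in(): hands the job in, once; it reports no verdict.
The state is a dict: "time_s": time; "q": joint angles; "dq": joint speeds; "joint_efforts": joint torques, N m; "eef_pos": TCP position; "eef_rot": TCP orientation; "wrist_force": force on the tool from outside, world axes, zero at the start; "torque": the same for the moment, N m; "opening": opening from 0.0 (shut) to 1.0 (fully open).
Only numpy, scipy, OpenCV 4.12 (cv2) and the standard library are available. Lean on these libraries where they do the work, as an engineer would, in place of code of your own. Each camera call takes 0.05 s, during which the arm holds its last target.

TASK

Take the arbor with the black rubber cone out of the blue stand and fit it into the bench polisher's spindle: lower its shank into the taper, turn it until its slot drops over the two brass drive dogs, then keep hold of it and push it fully home, past the stiff plunger, until its flange is flush on the spindle face; then let go. Do it by feel: never press hard on the spindle, least of all while the flange still sits on top of the dogs, and leave the other arbor, the jar and the cup where they are.

Things in the scene. Friction and masses are not known exactly. Their poses are not given: they have to be found in the camera images.
- arbor_grip (a point): The arbor to fit (steel and aluminium, about 280 g, black rubber cone on top): centre of its aluminium grip block. z runs up its axis. Block: 26 mm wide along x (grip across these faces), 30 mm along y, 44 mm high (22 mm above and below this point). The 24 mm wide cone above ends 42 mm over this point. At the start it stands upright and loose in a hole of the stand.
- arbor_seat (a point): Same arbor, same axes: centre of the flange's underside, 32 mm below arbor_grip. Flange: steel disc 48 mm wide, 10 mm thick. A slot 8 mm wide runs right across it along y, full thickness, open at both ends. Below, the tapered shank: 20 mm wide at the flange, 12 mm near the tip, 32 mm long (lift that much to clear the stand). The flange rests on the stand's top at the start.
- spindle_face (a point): Centre of the flat top of the polisher's steel spindle nose (50 mm wide), 140 mm above the bench. Axes are the housing's (z up) and do not turn with the spindle. The taper bore leaves the shank 0.9 mm all round when home. Home: arbor_seat flush at this point. Contact force between arbor and machine must stay below 60 N. The spindle is stiff to turn (0.35 N m) and stays where left.
- dog_tops (a point): Point on the spindle axis, 8 mm above the face, level with the tops of two brass dogs 6 mm wide, 8 mm long radially, centred 17.5 mm either side of the axis. Their line's angle is NOT measured: within 0.78 rad either way of this point's y axis (housing y); see it or feel for it. The arbor's slot (its y axis) must match it to about 0.05 rad, either way round; else the flange stops here.
- plunger_start (a point): Point on the spindle axis down in the bore, 28.5 mm below the face: top of a stiff plunger. With the slot over the dogs the arbor goes down freely until its tip meets this, its flange 3.5 mm above the face; the rest needs a push of about 9 N and the plunger does not spring back.
- machine: Bench polisher, fixed: white housing 200 mm (x) by 220 mm (y) by 90 mm high, black panel on its -x side, spindle nose upright in the middle of its top, 50 mm tall. Origin at the centre of its underside.
- stand: Blue stand block fixed to the bench, 70 mm (x) by 180 mm (y) by 45 mm high; origin at the centre of its underside. Holes 23 mm wide at y = +55 and -55 mm, 38 mm deep; either may hold either arbor.
- felt_arbor_grip (a point): The other arbor, the same but with a white felt wheel on top: centre of its grip block, 32 mm above the stand's top. Stays in the stand.
- jar: Amber jar with black cap, 56 mm across, 70 mm high, standing loose on the bench; origin at the centre of its underside. Not to be moved.
- cup: White plastic cup, 64 mm across the rim, 80 mm high, loose on the bench; origin at the centre of its underside. Not to be moved.

How it is judged:
By the outcome, as a careful person would: the job done as asked, in the order asked, and still so for the second after the job is handed in, with the robot touching nothing.
It also fails if it takes over 72 s, if anything falls off the work surface, if the arm or the gripper's body presses on something with over 40 N, if the wrist force passes 120 N, or if a joint passes its speed limit or range.

## Working session

There is one attempt and no reset: what is moved stays moved. The work goes in short steps, Python scripts to look and compute and a tool call to move; the robot and the scene stay as the last step left them, time stands still between calls to the robot, and variables do not carry over. Pictures are saved under pics/ and viewed, and the job is handed in when it is done.

Besides the shell and the picture viewer there is one more tool, called in YAML: its name, and indented under it one key for each argument. step_arm: Moves the arm, as the interface text tells. Its arguments: {"type":"object","properties":{"targets":{"type":"string"},"grip":{"type":"number"}},"required":["targets"]}

```bash
mkdir -p pics
python3 - <<'E'
from bench import ctrl, optics
import cv2,numpy as np
print(ctrl.get_obs())
for n in ["scene","side","wrist"]:
    c=optics.camera(n); cv2.imwrite(f"pics/{n}0.png",c["image"][:,:,::-1])
    print(n,c["mtx"],c["xyz"],c["orientation"],[k for k in c])
E
```

```text
{'time_s': 0.0, 'q': array([ 1.07069216e+00,  1.81546484e-01,  1.60799727e+00,  1.89020024e-05,
        1.35376793e+00, -2.06308997e-01]), 'dq': array([ 0.00039732, -0.00039134,  0.0003384 ,  0.00101732, -0.00081349,
        0.00019241]), 'joint_efforts': array([ 3.34636707e-05, -4.44863176e+01, -3.51335013e+01, -1.30526014e-04,
        8.98787373e-03,  1.54051799e-05]), 'eef_pos': array([0.16621427, 0.54985485, 0.20918629]), 'eef_rot': array([-3.05971127e-04,  1.46371805e-01,  9.89229274e-01, -8.03263616e-04]), 'wrist_force': array([-0.05398416,  1.10283304, -0.01227223]), 'torque': array([-0.02681239, -0.01132067,  0.02769436]), 'opening': 1.003636715034196}
scene [[446.73584876   0.         328.16088591]
 [  0.         446.73584876 247.20323613]
 [  0.           0.           1.        ]] [ 1.16822212 -0.41642664  0.5770322 ] [0.80510976 0.42930865 0.19871428 0.35777786] ['image', 'mtx', 'xyz', 'orientation']
side [[575.07592784   0.         325.25701214]
 [  0.         575.07592784 238.79404021]
 [  0.           0.           1.        ]] [0.3253623  0.79591564 0.53083686] [-0.15910077 -0.10238263  0.49481137  0.84815473] ['image', 'mtx', 'xyz', 'orientation']
wrist [[371.64829954   0.         318.3146822 ]
 [  0.         371.64829954 241.38011744]
 [  0.           0.           1.        ]] [0.09721078 0.57100402 0.37215477] [ 0.79480205 -0.1153897  -0.08449151  0.58977632] ['image', 'mtx', 'xyz', 'orientation']
```

View pics/scene0.png

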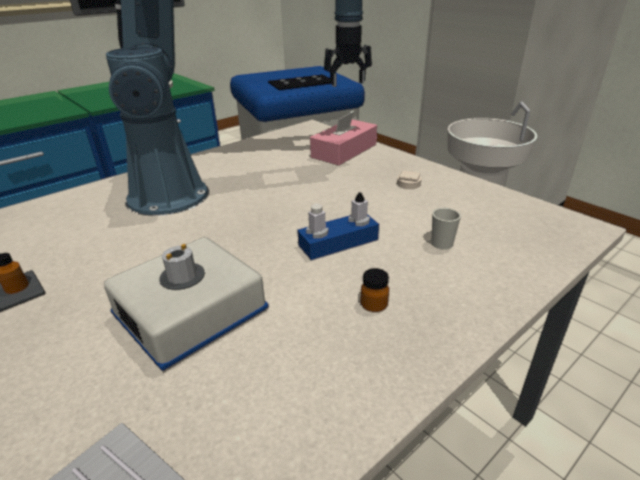

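View pics/side0.png

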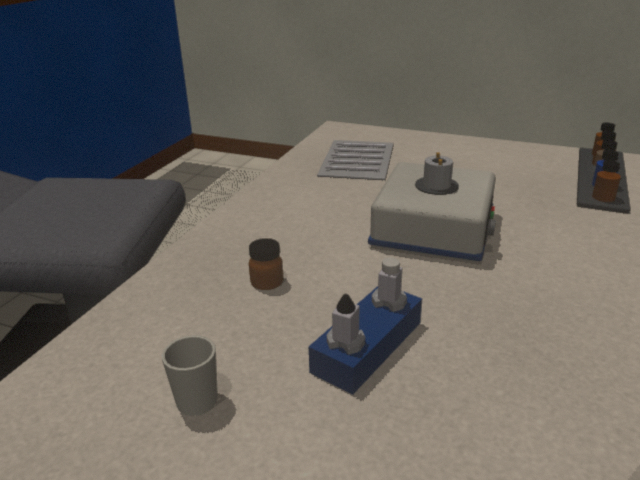

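View pics/wrist0.png

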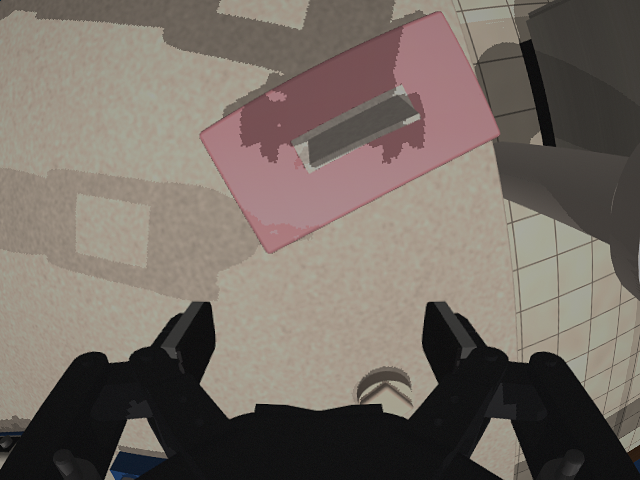

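The scene view shows the cone arbor at about (360,208), the felt arbor at (317,222) and the spindle at (180,265). In the side view they are at (346,325), (390,285) and (438,175). I'll zoom in next.

```bash
python3 - <<'E'
import cv2,numpy as np
a=cv2.imread('pics/scene0.png');b=cv2.imread('pics/side0.png')
def z(im,x,y,w,h,s,): return cv2.resize(im[y:y+h,x:x+w],None,fx=s,fy=s,interpolation=cv2.INTER_CUBIC)
A=np.hstack([z(a,290,185,100,75,4),z(a,140,235,100,75,4)])
B=np.hstack([z(b,300,250,133,100,3)[:300,:399],z(b,380,130,133,100,3)[:300,:399]])
cv2.imwrite('pics/zs.png',A);cv2.imwrite('pics/zd.png',B)
E
cat > h.py <<'E'
import numpy as np,cv2
from scipy.spatial.transform import Rotation as R
def rot(q): return R.from_quat([q[1],q[2],q[3],q[0]]).as_matrix()
S={"scene":(446.73584876,328.16,247.20,[1.16822212,-0.41642664,0.5770322],[0.80510976,0.42930865,0.19871428,0.35777786]),
"side":(575.07592784,325.257,238.794,[0.3253623,0.79591564,0.53083686],[-0.15910077,-0.10238263,0.49481137,0.84815473])}
def ray(cam,u,v):
    f,cx,cy,p,q=S[cam]; d=rot(q)@np.array([(u-cx)/f,-(v-cy)/f,-1]); return np.array(p),d
def plane(cam,u,v,z):
    p,d=ray(cam,u,v); return p+d*(z-p[2])/d[2]
def proj(cam,X):
    f,cx,cy,p,q=S[cam]; c=(np.atleast_2d(X)-p)@rot(q); return np.c_[cx+f*c[:,0]/-c[:,2],cy-f*c[:,1]/-c[:,2]]
def tri(o):
    A=np.zeros((3,3));b=np.zeros(3)
    for cam,u,v in o:
        p,d=ray(cam,u,v);d=d/np.linalg.norm(d);M=np.eye(3)-np.outer(d,d);A+=M;b+=M@p
    return np.linalg.solve(A,b)
def wray(c,u,v):
    K=c["mtx"];x=(u-K[0,2])/K[0,0];y=(v-K[1,2])/K[1,1];t=np.hypot(x,y)
    s=np.sin(t)/t if t>1e-9 else 1
    return np.array(c["xyz"]),rot(c["orientation"])@np.array([x*s,-y*s,-np.cos(t)])
def wplane(c,u,v,z):
    p,d=wray(c,u,v); return p+d*(z-p[2])/d[2]
def wproj(c,X):
    K=c["mtx"];k=(np.atleast_2d(X)-np.array(c["xyz"]))@rot(c["orientation"])
    r=np.hypot(k[:,0],k[:,1]);t=np.arctan2(r,-k[:,2])
    return np.c_[K[0,2]+K[0,0]*t*k[:,0]/r,K[1,2]-K[1,1]*t*k[:,1]/r]
E
```

```text
(no output)
```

View pics/zs.png

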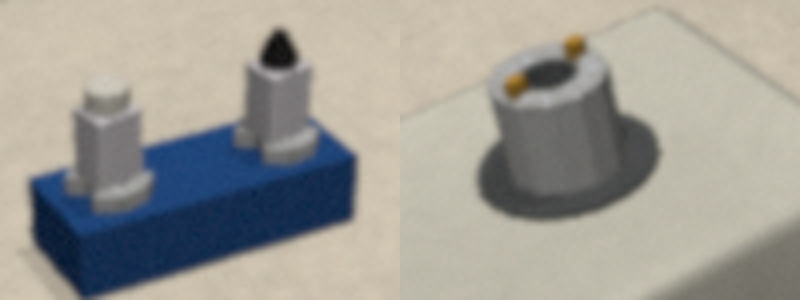

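View pics/zd.png

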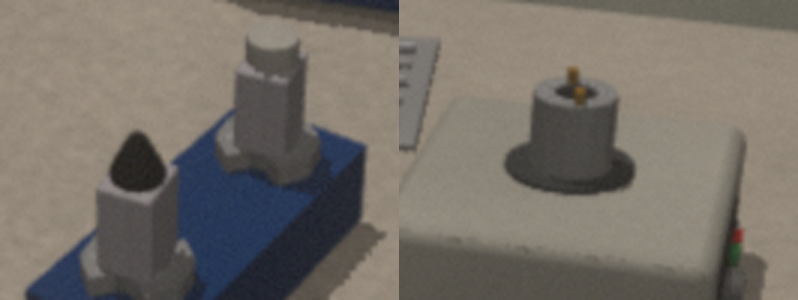

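Run:
```python
from h import *
s=lambda x,y:("scene",290+x/4,185+y/4); s2=lambda x,y:("scene",140+x/4,235+y/4)
d=lambda x,y:("side",300+x/3,250+y/3); d2=lambda x,y:("side",380+x/3,130+y/3)
print("cone tip",tri([s(279,28),d(136,130)]),plane(*s(279,28),.119),plane(*d(136,130),.119))
print("felt top",tri([s(108,88),d(274,38)]))
print("spindle",tri([s2(150,75),d2(176,92)]),plane(*s2(150,75),.14),plane(*d2(176,92),.14))
print("dogA",tri([s2(173,44),d2(174,75)]),plane(*s2(173,44),.146),plane(*d2(174,75),.146))
print("dogB",tri([s2(115,83),d2(181,95)]),plane(*s2(115,83),.146),plane(*d2(181,95),.146))
# machine top, jar, cup, stand corners
print("jar",plane("scene",375,275,.07),plane("side",265,247,.07))
print("cup",plane("scene",446,215,.08),plane("side",191,352,.08))
# stand top corners scene
for p in [(30,182),(80,225),(355,155),(300,115)]: print("st",plane(*s(*p),.045))
for p in [(235,108),(365,148),(165,165)]: print("st side",plane(*d(*p),.045))
# block top corners scene z=.099 cone
for p in [(246,65),(263,72),(312,68)]: print("blk",plane(*s(*p),.099))
for p in [(97,180),(156,200),(178,168)]: print("blk side",plane(*d(*p),.099))
```

```text
cone tip [0.52841541 0.24062264 0.12057799] [0.52719873 0.24293558 0.119     ] [0.52870271 0.23770445 0.119     ]
felt top [0.49983753 0.13586651 0.11012134]
spindle [ 0.50482132 -0.1883401   0.13893056] [ 0.50876562 -0.18886638  0.14      ] [ 0.50394179 -0.18867594  0.14      ]
dogA [ 0.50609629 -0.17689984  0.15232535] [ 0.50199619 -0.1733874   0.146     ] [ 0.50822502 -0.20071719  0.146     ]
dogB [ 0.50139994 -0.20070122  0.1356716 ] [ 0.51326491 -0.20584245  0.146     ] [ 0.49741194 -0.16980982  0.146     ]
jar [0.72265052 0.08926948 0.07      ] [0.71791286 0.09436874 0.07      ]
cup [0.68596172 0.35875361 0.08      ] [0.67842709 0.36400801 0.08      ]
st [0.46484996 0.10691004 0.045     ]
st [0.51930614 0.09882395 0.045     ]
st [0.57044756 0.26500715 0.045     ]
st [0.51524733 0.2756458  0.045     ]
st side [0.52542105 0.1020112  0.045     ]
st side [0.45661137 0.11308392 0.045     ]
st side [0.54229258 0.15997018 0.045     ]
blk [0.51960086 0.22460799 0.099     ]
blk [0.53230471 0.22571702 0.099     ]
blk [0.54790423 0.24950704 0.099     ]
blk side [0.5413284  0.25068396 0.099     ]
blk side [0.5136106  0.25501328 0.099     ]
blk side [0.5123327  0.23076166 0.099     ]
```

```bash
cat >> h.py <<'E'
def toolrel(target_pos,target_R,pos,Rm):
    """shift mm in tool axes and rotvec"""
    d=Rm.T@(np.array(target_pos)-pos)*1000
    return np.round(d,2),np.round(R.from_matrix(Rm.T@target_R).as_rotvec(),4)
def downR(yaw):
    # tool z down, tool x at angle yaw from world x
    c,s=np.cos(yaw),np.sin(yaw)
    x=np.array([c,s,0]);z=np.array([0,0,-1.]);return np.c_[x,np.cross(z,x),z]
E
python3 - <<'E'
from bench import ctrl,optics
from h import *
o=ctrl.get_obs();Rm=rot(o["eef_rot"]);print(Rm)
c=optics.camera("wrist");print("cam in tool",Rm.T@(c["xyz"]-o["eef_pos"]), Rm.T@rot(c["orientation"]))
x=Rm[:,0];yaw=np.arctan2(x[1],x[0]);print("yaw",yaw)
# put the camera above (0.514,0.19) midpoint
off=Rm.T@(c["xyz"]-o["eef_pos"])
for ny in [yaw]:
  T=downR(ny); tgt=np.array([0.52,0.215,0])-T@off; tgt[2]=0.25
  print(tgt,toolrel(tgt,T,np.array([.167,.55,.21]),downR(yaw)))
E
```

```text
[[-9.57154443e-01  2.89577113e-01 -6.83199221e-04]
 [ 2.89577772e-01  9.57153672e-01 -1.24988539e-03]
 [ 2.91988439e-04 -1.39417267e-03 -9.99998986e-01]]
cam in tool [ 7.22260899e-02 -3.27338386e-05 -1.62881100e-01] [[-4.94999442e-04  9.58998439e-01  2.83410920e-01]
 [ 9.99999861e-01  4.23089653e-04  3.14938662e-04]
 [ 1.82117457e-04  2.83411037e-01 -9.58998515e-01]]
yaw 2.8478069605567513
[0.589141   0.19411626 0.25      ] (array([-507.11, -218.39,  -40.  ]), array([0., 0., 0.]))
```

step_arm:
  targets: "-45 -20 -40 0 0 0;-95 -42 -40 0 0 0;-145 -65 -40 0 0 0;-200 -90 -40 0 0 0;-255 -115 -40 0 0 0;-310 -140 -40 0 0 0;-365 -165 -40 0 0 0;-420 -190 -40 0 0 0"

```text
time_s: 1.2
eef_pos: [0.5147, 0.2454, 0.2501]
eef_rot: [-0.0, 0.146, 0.989, 0.0]
wrist_force: [0.4, 1.1, -0.4]
opening: 1.0
```

step_arm:
  targets: "-30 -13 0 0 0 0;-65 -28 0 0 0 0;-80 -35 0 0 0 0;-80 -35 0 0 0 0;-80 -35 0 0 0 0"

```text
time_s: 1.82
eef_pos: [0.579, 0.1912, 0.25]
eef_rot: [-0.0, 0.146, 0.989, 0.0]
wrist_force: [-0.0, 0.1, -0.6]
opening: 1.002
```

```bash
cat > snap.py <<'E'
import sys,pickle
from bench import ctrl,optics
from h import *
n=sys.argv[1];c=optics.camera("wrist");o=ctrl.get_obs();pickle.dump((c,o),open(f"pics/{n}.pkl","wb"))
cv2.imwrite(f"pics/{n}.png",c["image"][:,:,::-1])
print(o["time_s"],o["eef_pos"],o["wrist_force"],o["opening"])
x=rot(o["eef_rot"])[:,0];print("yaw",np.arctan2(x[1],x[0]),rot(o["eef_rot"])[:,2])
E
python3 snap.py w1
```

```text
1.875 [0.57897406 0.19136657 0.2501254 ] [-0.15685635 -0.68044705 -0.25959678] 0.9976466996622848
yaw 2.8491653043215868 [-4.23486364e-04  3.17602921e-04 -9.99999860e-01]
```

View pics/w1.png

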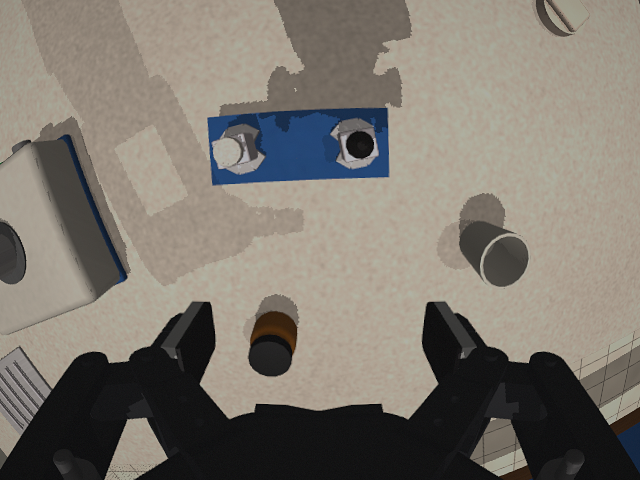

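Run:
```python
import cv2
a=cv2.imread('pics/w1.png');cv2.imwrite('pics/w1z.png',cv2.resize(a[105:185,310:410],None,fx=7,fy=7,interpolation=cv2.INTER_CUBIC))
```

```text
(no output)
```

View pics/w1z.png

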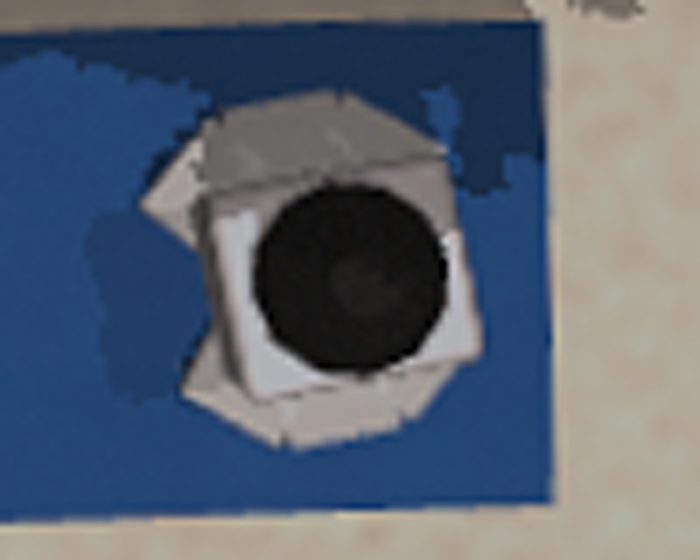

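Run:
```python
from h import *
import pickle
c,o=pickle.load(open('pics/w1.pkl','rb'))
P=lambda x,y,z:wplane(c,310+x/7,105+y/7,z)
C=np.array([P(207,200,.099),P(443,165,.099),P(480,352,.099),P(258,400,.099)])
print(C, C.mean(0))
for i in range(4):
    d=C[(i+1)%4]-C[i]; print(np.linalg.norm(d),np.arctan2(d[1],d[0]))
print("cone tip",P(350,275,.119),"cone base circ",P(350,280,.099), "c")
s=lambda u,v:wplane(c,u,v,.045)
print("stand",s(208,118),s(388,108),s(389,177),s(212,184), np.mean([s(208,118),s(388,108),s(389,177),s(212,184)],0))
```

```text
[[0.51389528 0.22924301 0.099     ]
 [0.51747729 0.25775131 0.099     ]
 [0.5405571  0.25589534 0.099     ]
 [0.5388296  0.22830689 0.099     ]] [0.52768982 0.24279914 0.099     ]
0.02873244943144703 1.4458035168496146
0.02315431871611645 -0.08024241288215414
0.027642479261098644 -1.633331756524271
0.02495187908681525 3.1040669705689115
cone tip [0.5262045  0.24120871 0.119     ] cone base circ [0.52789392 0.24303091 0.099     ] c
stand [0.45849301 0.11208433 0.045     ] [0.5027266  0.28561028 0.045     ] [0.56975472 0.2679141  0.045     ] [0.52378075 0.09425762 0.045     ] [0.51368877 0.18996658 0.045     ]
```

```bash
cat > mv.py <<'E'
import sys
from bench import ctrl
from h import *
# usage: mv.py x y z yaw
x,y,z,w=map(float,sys.argv[1:5]);o=ctrl.get_obs()
print("to go",toolrel([x,y,z],downR(w),o["eef_pos"],rot(o["eef_rot"])))
E
python3 mv.py .5275 .2428 .16 1.494
```

```text
to go (array([64.07, 34.39, 90.16]), array([-2.0000e-04, -5.0000e-04,  1.3552e+00]))
```

step_arm:
  targets: "8 4 10 0 0 0.17;16 8 20 0 0 0.34;24 13 32 0 0 0.51;32 17 45 0 0 0.68;40 21 57 0 0 0.85;48 26 68 0 0 1.02;56 30 80 0 0 1.19;64 34.4 90 0 0 1.355"

```text
time_s: 2.88
eef_pos: [0.5274, 0.2429, 0.1599]
eef_rot: [-0.0, 0.735, 0.678, 0.0]
wrist_force: [-0.1, 0.2, 1.3]
opening: 1.006
```

step_arm:
  targets: "0 0 0 0 0 0;0 0 0 0 0 0;0 0 0 0 0 0"

```text
time_s: 3.25
eef_pos: [0.5291, 0.2417, 0.1609]
eef_rot: [0.0, 0.734, 0.68, 0.001]
wrist_force: [0.0, 0.6, 0.5]
opening: 0.996
```

```bash
python3 snap.py w2; python3 mv.py .5275 .2428 .06 1.494
```

```text
3.3 [0.52912569 0.24165019 0.16073868] [ 0.98167347 -0.31381969  0.24653161] 1.0055749538457037
yaw 1.4940002625659594 [ 1.09208742e-03  2.18814065e-04 -9.99999380e-01]
to go (array([  0.99,  -1.82, 100.74]), array([ 0.0011, -0.0003,  0.    ]))
```

View pics/w2.png

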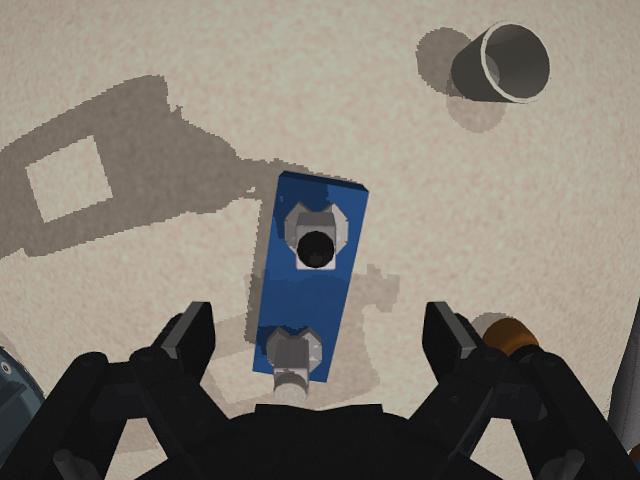

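Run:
```python
import cv2
from bench import ctrl
a=cv2.imread('pics/w2.png');cv2.imwrite('pics/w2z.png',cv2.resize(a[185:285,265:375],None,fx=6,fy=6,interpolation=cv2.INTER_CUBIC))
for i in range(3):print(ctrl.get_obs()["eef_pos"],ctrl.get_obs()["time_s"])
```

```text
[0.52912569 0.24165019 0.16073868] 3.3
[0.52912569 0.24165019 0.16073868] 3.3
[0.52912569 0.24165019 0.16073868] 3.3
```

View pics/w2z.png

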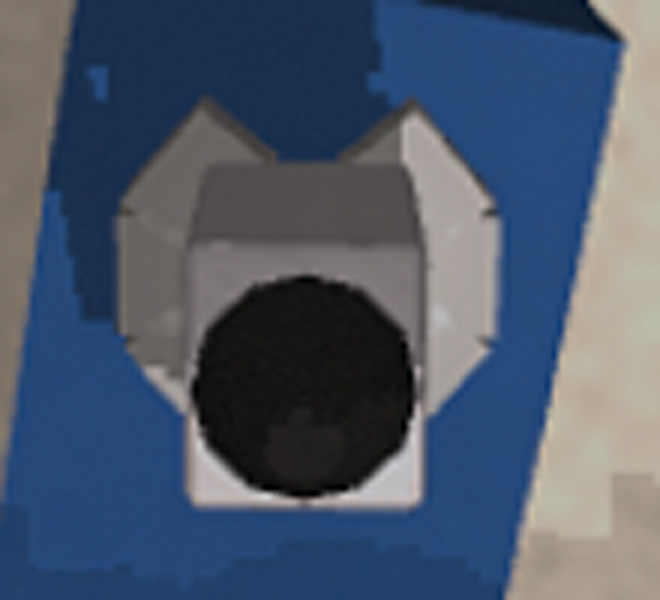

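Run:
```python
from h import *
import pickle
c,o=pickle.load(open('pics/w2.pkl','rb'))
P=lambda x,y,z:wplane(c,265+x/6,185+y/6,z)
C=np.array([P(190,242,.099),P(420,240,.099),P(425,505,.099),P(188,505,.099)])
m=C.mean(0);print(C,m);T=rot(o["eef_rot"]);print("in tool",T.T@(m-o["eef_pos"])*1000)
for i in range(4):
    d=C[(i+1)%4]-C[i]; print(np.linalg.norm(d),np.arctan2(d[1],d[0]))
print("corner tool",((C-o["eef_pos"])@T*1000).round(1))
```

```text
[[0.51680797 0.25882482 0.099     ]
 [0.54065854 0.25720189 0.099     ]
 [0.53933304 0.22782556 0.099     ]
 [0.51385707 0.2297759  0.099     ]] [0.52766415 0.24340704 0.099     ]
in tool [ 1.62090074 -1.65820432 61.73742804]
0.023905727922124736 -0.06794073104236367
0.029406221346985527 -1.6158872351465596
0.025550515592709416 3.06518576282577
0.029198416101241857 1.469559846474966
corner tool [[ 16.2 -13.7  61.7]
 [ 16.4  10.2  61.8]
 [-13.   11.2  61.7]
 [-13.  -14.4  61.7]]
```

step_arm:
  targets: "1.3 -1.7 15 0 0 0;1.3 -1.7 35 0 0 0;1.3 -1.7 55 0 0 0;1.3 -1.7 72 0 0 0;1.3 -1.7 85 0 0 0;1.3 -1.7 95 0 0 0;1.3 -1.7 100 0 0 0;1.3 -1.7 100 0 0 0"

```text
time_s: 4.3
eef_pos: [0.5271, 0.2431, 0.06]
eef_rot: [-0.0, 0.734, 0.679, -0.0]
wrist_force: [-0.7, -0.3, -0.1]
opening: 0.999
```

```bash
python3 snap.py w3; python3 mv.py .5275 .2428 .06 1.494
```

```text
4.35 [0.52729064 0.24319676 0.06036501] [0.77416828 0.2356027  0.96730758] 1.002619012613307
yaw 1.4928433900966551 [ 4.72178752e-04  9.77369606e-05 -9.99999884e-01]
to go (array([-0.38,  0.24,  0.37]), array([ 0.0005, -0.0001, -0.0012]))
```

View pics/w3.png

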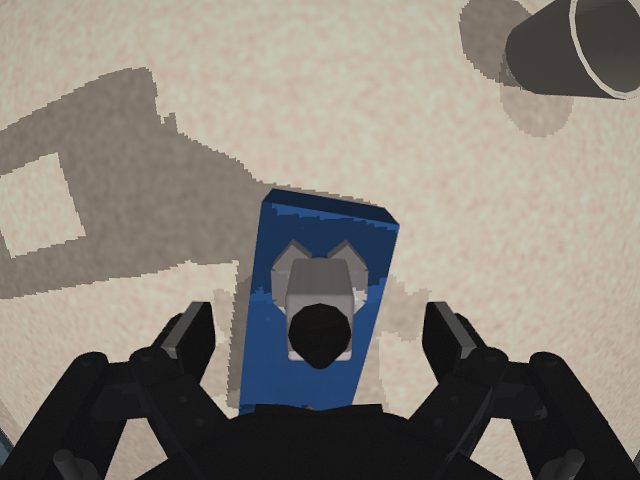

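The cone (319,335) is centred between the pads (213 and 424), so I'll close the gripper.

step_arm:
  targets: "0 0 0 0 0 0;0 0 0 0 0 0;0 0 0 0 0 0;0 0 0 0 0 0;0 0 0 0 0 0;0 0 0 0 0 0;0 0 0 0 0 0;0 0 0 0 0 0"
  grip: 0

```text
time_s: 5.35
eef_pos: [0.5276, 0.2432, 0.0605]
eef_rot: [0.0, 0.734, 0.679, 0.001]
wrist_force: [2.1, 0.3, 5.0]
opening: 0.288
```

```bash
python3 snap.py w4
```

```text
5.4 [0.52762412 0.24319645 0.06056827] [2.00664044 0.51759635 5.63314091] 0.2860897836211158
yaw 1.4927182720373997 [ 1.21052989e-03  2.36658561e-04 -9.99999239e-01]
```

View pics/w4.png

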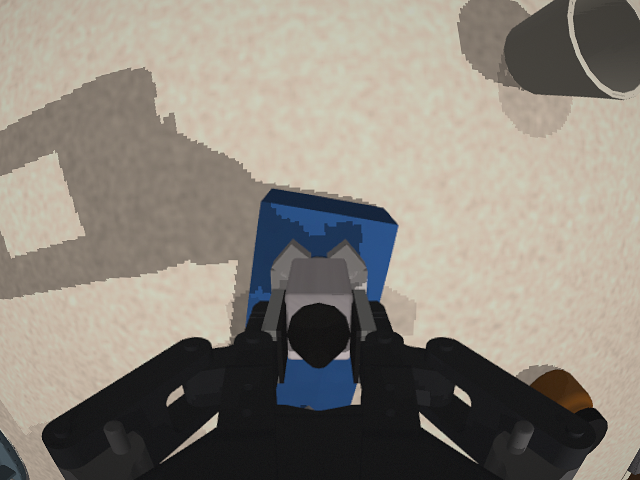

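step_arm:
  targets: "0 0 -4 0 0 0;0 0 -12 0 0 0;0 0 -25 0 0 0;0 0 -45 0 0 0;0 0 -80 0 0 0;0 0 -120 0 0 0;0 0 -160 0 0 0;0 0 -200 0 0 0"

```text
time_s: 6.4
eef_pos: [0.5266, 0.2431, 0.2621]
eef_rot: [0.0, 0.734, 0.679, 0.0]
wrist_force: [0.8, 0.6, -2.9]
opening: 0.286
```

```bash
python3 mv.py .529 -.257 .26 1.90
```

```text
to go (array([-498.34,   41.33,    2.07]), array([ 2.000e-04, -1.000e-04, -4.072e-01]))
```

step_arm:
  targets: "-40 3 0 0 0 -0.03;-90 7 0 0 0 -0.08;-145 12 0 0 0 -0.13;-200 17 0 0 0 -0.18;-255 21 0 0 0 -0.23;-310 26 0 0 0 -0.28;-365 30 0 0 0 -0.33;-415 34 0 0 0 -0.38"

```text
time_s: 7.4
eef_pos: [0.5281, -0.1751, 0.2609]
eef_rot: [0.0, 0.592, 0.806, 0.0]
wrist_force: [1.0, 0.5, -2.7]
opening: 0.286
```

```bash
python3 mv.py .529 -.257 .26 1.90
```

```text
to go (array([-78.42, -23.59,   0.93]), array([ 0.0004,  0.0004, -0.026 ]))
```

step_arm:
  targets: "-35 -10 0 0 0 -0.01;-65 -20 0 0 0 -0.026;-78 -23 0 0 0 -0.026;-78 -23 0 0 0 -0.026;-78 -23 0 0 0 -0.026"

```text
time_s: 8.02
eef_pos: [0.5299, -0.2533, 0.2602]
eef_rot: [-0.0, 0.582, 0.813, 0.0]
wrist_force: [0.4, 0.1, -3.0]
opening: 0.292
```

```bash
python3 snap.py w5;python3 - <<'E'
import cv2
a=cv2.imread('pics/w5.png');cv2.imwrite('pics/w5z.png',cv2.resize(a[60:180,240:400],None,fx=5,fy=5,interpolation=cv2.INTER_CUBIC))
E
```

```text
8.075 [ 0.52996165 -0.25322356  0.26017993] [-0.8892047   0.16953249 -2.68064292] 0.2879986318497441
yaw 1.900031053229196 [-6.96371988e-05  4.99778705e-04 -9.99999873e-01]
```

View pics/w5.png

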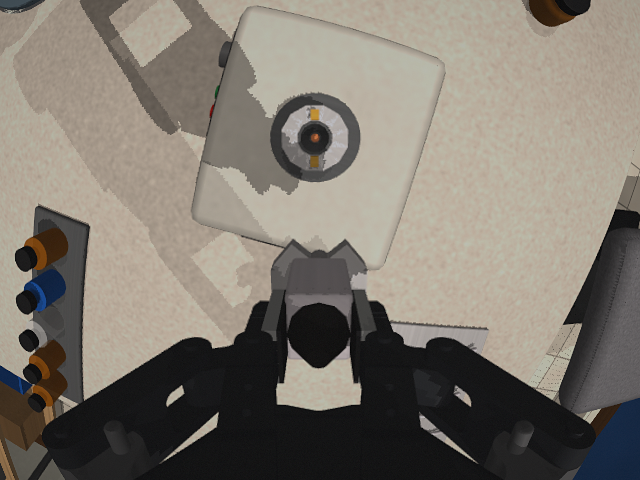

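View pics/w5z.png

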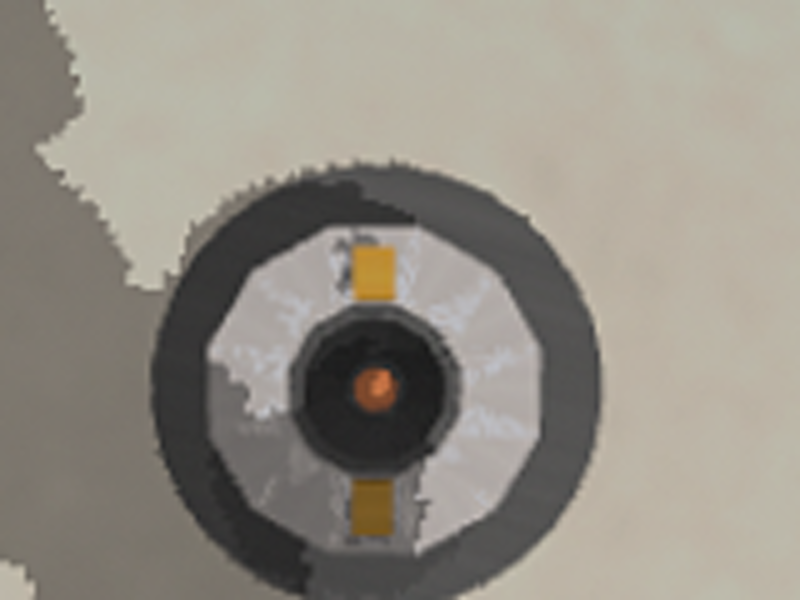

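```bash
cat > dogs.py <<'E'
from h import *
import pickle,sys
c,o=pickle.load(open(f'pics/{sys.argv[1]}.pkl','rb'))
T=rot(o["eef_rot"]);K=c["mtx"]
im=cv2.cvtColor(c["image"],cv2.COLOR_RGB2HSV)
m=((im[...,0]>14)&(im[...,0]<30)&(im[...,1]>140)&(im[...,2]>60)).astype(np.uint8)
n,l,st,ce=cv2.connectedComponentsWithStats(m)
P=[]
for i in range(1,n):
    if st[i,4]>30 and 200<ce[i][0]<440 and ce[i][1]<300:
        w=wplane(c,*ce[i],.148);P.append(w);print(ce[i],st[i,:5],w,"tool",(T.T@(w-o["eef_pos"])*1000).round(2))
if len(P)>=2:
    d=P[0]-P[1];print("len",np.linalg.norm(d),"ang",np.arctan2(d[1],d[0]),"mid",(P[0]+P[1])/2, "tool",T.T@((P[0]+P[1])/2-o["eef_pos"])*1000)
E
python3 dogs.py w5
python3 - <<'E'
from h import *
import pickle
c,o=pickle.load(open('pics/w5.pkl','rb'))
p=wplane(c,240+373/5,60+388/5,.14);print("face centre",p)
T=rot(o["eef_rot"])
# predicted pixel of block top / flange pts in tool for checks; grip at TCP-16.5 in z
for nm,X in {"tip":(0,0,-58.5),"corner1":(15,13,-38.5),"corner2":(15,-13,-38.5),"fl":(24,0,5.5)}.items():
    print(nm,wproj(c,o["eef_pos"]+T@(np.array(X)/1000)))
E
python3 -c "
import cv2;a=cv2.imread('pics/w5.png');cv2.imwrite('pics/w5y.png',cv2.resize(a[225:385,250:390],None,fx=5,fy=5,interpolation=cv2.INTER_CUBIC)[:600])"
```

```text
[314.4556962  114.48101266] [311 110   8  10  79] [ 0.49897505 -0.17187464  0.148     ] tool [ 86.94  -3.03 112.22]
[314. 161.] [311 156   7  11  77] [ 0.50974392 -0.20463391  0.148     ] tool [ 52.46  -3.43 112.21]
len 0.03448387952513992 ang 1.8883958638538658 mid [ 0.50435949 -0.18825428  0.148     ] tool [ 69.70186153  -3.23201044 112.2141729 ]
face centre [ 0.50452494 -0.18814711  0.14      ]
tip [[318.71952773 359.23888429]]
corner1 [[354.01205657 294.35793772]]
corner2 [[283.39398521 294.39154451]]
fl [[318.69040534 237.96670609]]
```

View pics/w5y.png

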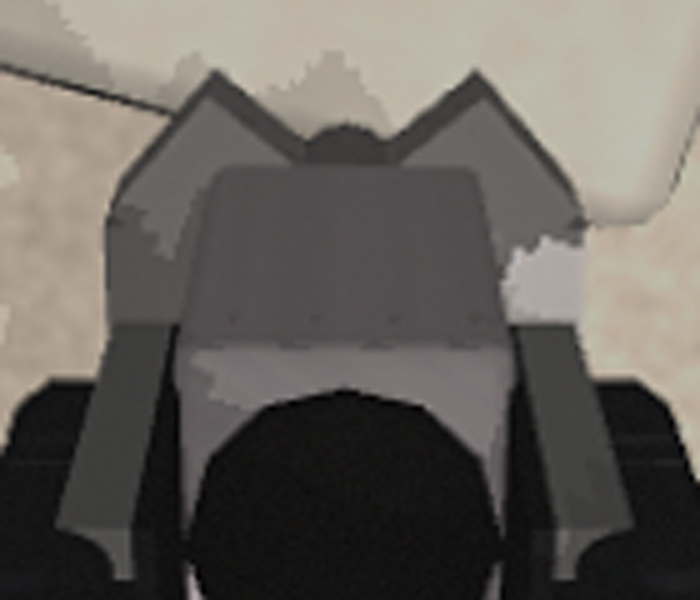

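step_arm:
  targets: "20 -1 0 0 0 0.004;45 -2 0 0 0 0.008;69.7 -3.2 0 0 0 0.012;69.7 -3.2 15 0 0 0.012;69.7 -3.2 35 0 0 0.012;69.7 -3.2 55 0 0 0.012;69.7 -3.2 62 0 0 0.012;69.7 -3.2 62 0 0 0.012"

```text
time_s: 9.07
eef_pos: [0.504, -0.1893, 0.1976]
eef_rot: [-0.001, 0.587, 0.81, -0.0]
wrist_force: [-0.2, 0.4, -2.4]
opening: 0.287
```

```bash
cat > st.py <<'E'
from bench import ctrl,optics
from h import *
import sys
o=ctrl.get_obs();T=rot(o["eef_rot"]);x=T[:,0]
print("t",o["time_s"],"pos mm",(o["eef_pos"]*1000).round(2),"yaw",np.arctan2(x[1],x[0]).round(4),"F tool",(T.T@o["wrist_force"]).round(2),"Fz",o["wrist_force"][2].round(2),"M tool",(T.T@o["torque"]).round(3),"op",o["opening"].round(3))
if len(sys.argv)>1:
    a=optics.camera("scene")["image"][:,:,::-1];b=optics.camera("side")["image"][:,:,::-1]
    z=lambda im,x,y:cv2.resize(im[y:y+120,x:x+80],(400,600),interpolation=cv2.INTER_CUBIC)
    cv2.imwrite(f"pics/{sys.argv[1]}.png",np.hstack([z(a,140,180),z(b,398,85)]))
E
python3 st.py p1; python3 mv.py .5044 -.1882 .19 1.888
```

```text
to go (array([0.93, 0.68, 7.56]), array([-0.0008, -0.0009, -0.001 ]))Traceback (most recent call last):
  File "st.py", line 5, in <module>
    print("t",o["time_s"],"pos mm",(o["eef_pos"]*1000).round(2),"yaw",np.arctan2(x[1],x[0]).round(4),"F tool",(T.T@o["wrist_force"]).round(2),"Fz",o["wrist_force"][2].round(2),"M tool",(T.T@o["torque"]).round(3),"op",o["opening"].round(3))
                                                                                                                                                                                                                         ^^^^^^^^^^^^^^^^^^
AttributeError: 'float' object has no attribute 'round'
```

```bash
sed -i 's/o\["opening"\].round(3)/o["opening"]/' st.py; python3 st.py p1; python3 st.py; python3 mv.py .5044 -.1882 .19 1.888
```

```text
t 9.075 pos mm [ 504.05 -189.3   197.56] yaw 1.887 F tool [ 0.46 -0.04  2.43] Fz -2.43 M tool [-0.058 -0.05   0.016] op 0.28659617758957534
t 9.175 pos mm [ 504.77 -189.83  198.81] yaw 1.8869 F tool [ 0.66 -0.51  2.82] Fz -2.82 M tool [-0.034  0.017 -0.002] op 0.2860279387693906
to go (array([1.67, 0.15, 8.81]), array([ 0.0007,  0.0009, -0.0011]))
```

View pics/p1.png

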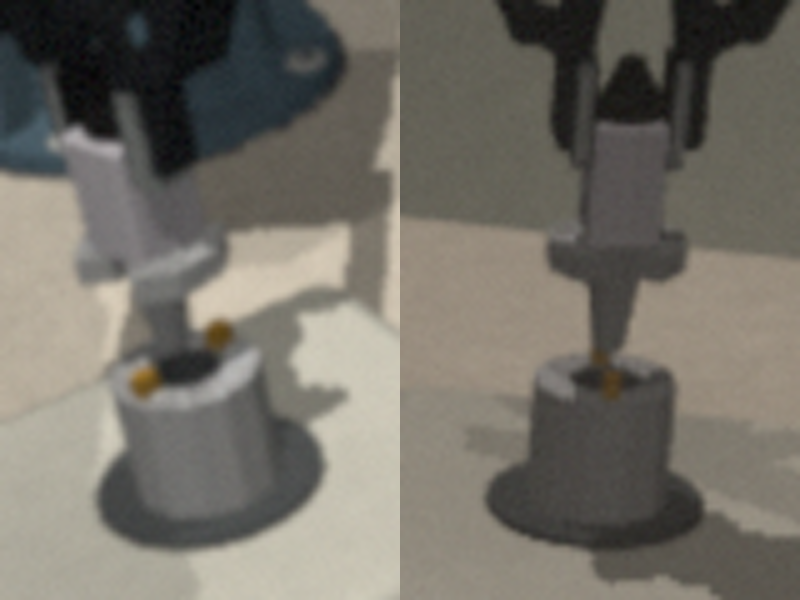

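step_arm:
  targets: "1.7 0.2 0 0 0 0;1.7 0.2 4 0 0 0;1.7 0.2 8 0 0 0;1.7 0.2 11 0 0 0;1.7 0.2 14 0 0 0;1.7 0.2 17 0 0 0;1.7 0.2 20 0 0 0;1.7 0.2 20 0 0 0"

```text
time_s: 10.18
eef_pos: [0.5038, -0.1878, 0.1777]
eef_rot: [-0.0, 0.587, 0.81, -0.0]
wrist_force: [-0.7, -0.3, -1.6]
opening: 0.291
```

```bash
python3 st.py p2; python3 st.py
```

```text
t 10.175 pos mm [ 503.82 -187.84  177.73] yaw 1.8868 F tool [-0.06 -0.74  1.6 ] Fz -1.6 M tool [-0.014  0.003 -0.041] op 0.2913811221394577
t 10.275 pos mm [ 504.04 -187.97  178.12] yaw 1.8868 F tool [ 0.49 -0.46  2.95] Fz -2.95 M tool [ 0.011 -0.064  0.027] op 0.2857818581025473
```

View pics/p2.png

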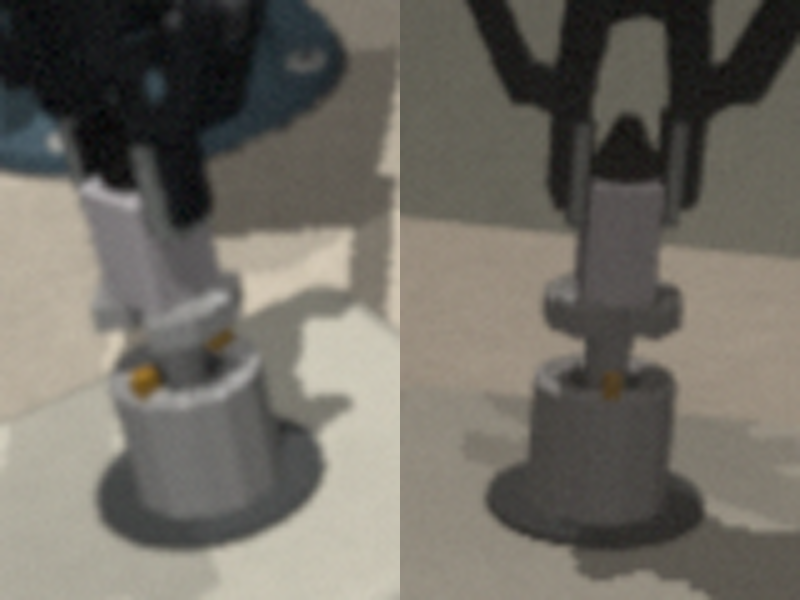

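step_arm:
  targets: "0.2 -0.3 3 0 0 0;0.2 -0.3 6 0 0 0;0.2 -0.3 8 0 0 0;0.2 -0.3 10 0 0 0;0.2 -0.3 12 0 0 0;0.2 -0.3 12 0 0 0"

```text
time_s: 11.02
eef_pos: [0.5036, -0.1878, 0.1659]
eef_rot: [-0.0, 0.587, 0.81, -0.0]
wrist_force: [-1.1, 1.0, -2.1]
opening: 0.293
```

```bash
python3 st.py p3; python3 st.py
```

```text
t 11.025 pos mm [ 503.56 -187.78  165.89] yaw 1.8868 F tool [ 1.31 -0.7   2.15] Fz -2.14 M tool [0.072 0.038 0.042] op 0.2927600724185716
t 11.125 pos mm [ 503.7  -187.87  166.12] yaw 1.8868 F tool [-0.08  1.05  2.47] Fz -2.47 M tool [-0.006 -0.003  0.014] op 0.29126589275144327
```

View pics/p3.png

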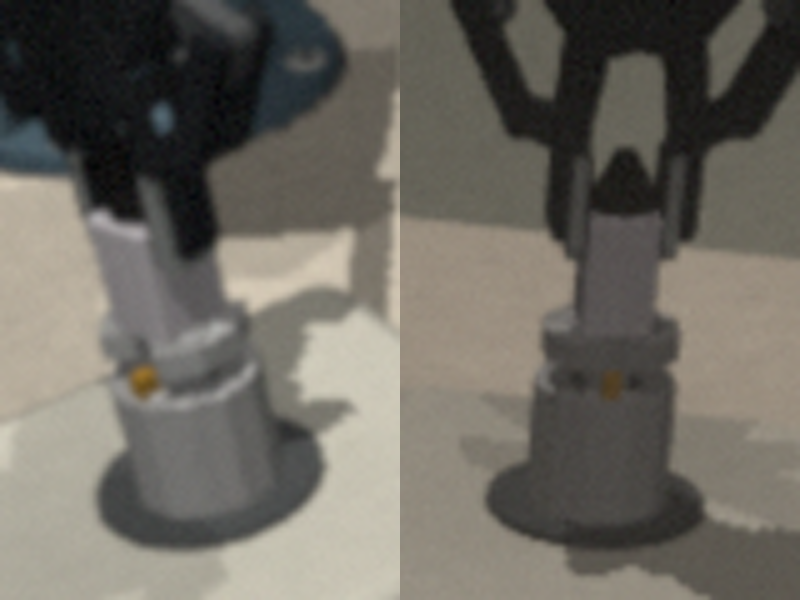

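step_arm:
  targets: "0 0 1 0 0 0;0 0 2 0 0 0;0 0 3 0 0 0;0 0 3 0 0 0"

```text
time_s: 11.62
eef_pos: [0.5036, -0.1878, 0.1629]
eef_rot: [-0.0, 0.587, 0.81, -0.0]
wrist_force: [0.1, 0.3, -3.4]
opening: 0.284
```

```bash
python3 st.py
```

```text
t 11.625 pos mm [ 503.59 -187.79  162.95] yaw 1.8868 F tool [0.24 0.2  3.42] Fz -3.42 M tool [ 0.038 -0.044 -0.041] op 0.28358964223710664
```

step_arm:
  targets: "0 0 0.7 0 0 0;0 0 1.4 0 0 0;0 0 1.4 0 0 0"

```text
time_s: 12.0
eef_pos: [0.5036, -0.1878, 0.1616]
eef_rot: [-0.0, 0.587, 0.81, 0.0]
wrist_force: [0.1, 0.5, -2.7]
opening: 0.284
```

```bash
python3 st.py
```

```text
t 12.0 pos mm [ 503.61 -187.82  161.61] yaw 1.8868 F tool [0.42 0.19 2.67] Fz -2.67 M tool [ 0.001  0.014 -0.013] op 0.28444011337836467
```

step_arm:
  targets: "0 0 0.7 0 0 0;0 0 1.4 0 0 0;0 0 1.4 0 0 0"

```text
time_s: 12.38
eef_pos: [0.5036, -0.1878, 0.1602]
eef_rot: [-0.0, 0.587, 0.81, 0.0]
wrist_force: [-1.0, 0.2, -3.2]
opening: 0.287
```

```bash
python3 st.py p4
```

```text
t 12.375 pos mm [ 503.61 -187.8   160.2 ] yaw 1.8868 F tool [ 0.47 -0.85  3.17] Fz -3.17 M tool [-0.049  0.007  0.024] op 0.2873281584955986
```

View pics/p4.png

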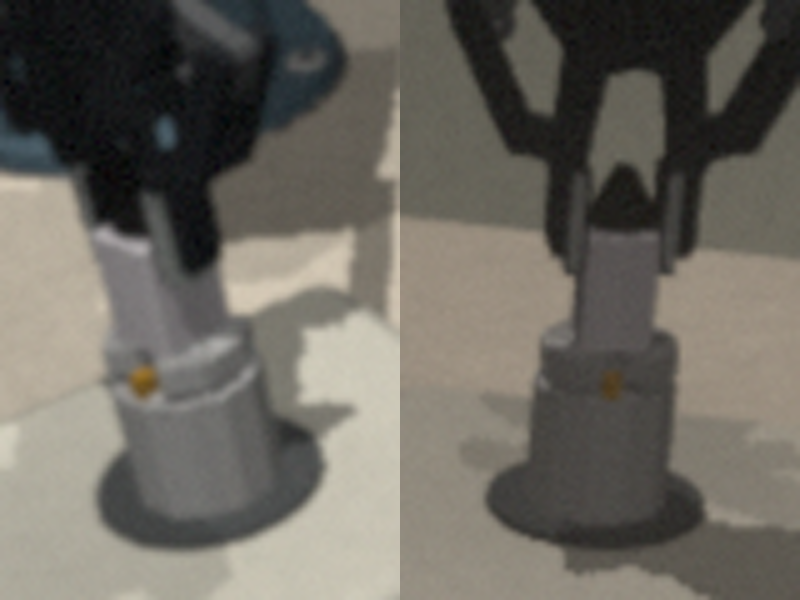

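The brass dogs now show inside the flange slot, at (145,382) and (612,385) in the zoom, with no contact force. Next I'll feel for the plunger.

step_arm:
  targets: "0 0 0.5 0 0 0;0 0 1 0 0 0;0 0 1.5 0 0 0;0 0 1.5 0 0 0"

```text
time_s: 12.98
eef_pos: [0.5037, -0.1879, 0.159]
eef_rot: [0.0, 0.587, 0.81, -0.0]
wrist_force: [-0.3, 0.6, -0.7]
opening: 0.288
```

```bash
python3 st.py
```

```text
t 12.975 pos mm [ 503.7  -187.9   158.97] yaw 1.8867 F tool [ 0.71 -0.11  0.74] Fz -0.74 M tool [0.128 0.047 0.028] op 0.2875732584546361
```

step_arm:
  targets: "0 0 0.5 0 0 0;0 0 1 0 0 0;0 0 1 0 0 0"

```text
time_s: 13.35
eef_pos: [0.5039, -0.1881, 0.1587]
eef_rot: [0.0, 0.587, 0.81, -0.0]
wrist_force: [-2.8, 1.3, 4.6]
opening: 0.293
```

```bash
python3 st.py
```

```text
t 13.35 pos mm [ 503.89 -188.09  158.7 ] yaw 1.8869 F tool [ 2.13 -2.21 -4.6 ] Fz 4.6 M tool [ 0.462  0.383 -0.055] op 0.29323506316293446
```

step_arm:
  targets: "0 0 0.5 0 0 0;0 0 1 0 0 0;0 0 1 0 0 0"

```text
time_s: 13.72
eef_pos: [0.5039, -0.1881, 0.1578]
eef_rot: [0.0, 0.587, 0.81, -0.0]
wrist_force: [-2.3, 0.4, 5.0]
opening: 0.287
```

```bash
python3 st.py
```

```text
t 13.725 pos mm [ 503.9  -188.08  157.76] yaw 1.8868 F tool [ 1.05 -2.07 -5.05] Fz 5.05 M tool [0.592 0.397 0.012] op 0.28740596318429296
```

step_arm:
  targets: "0 0 0.5 0 0 0;0 0 1 0 0 0;0 0 1.5 0 0 0;0 0 1.5 0 0 0"

```text
time_s: 14.22
eef_pos: [0.5039, -0.1881, 0.1562]
eef_rot: [0.0, 0.587, 0.81, -0.0]
wrist_force: [-2.3, 0.5, 4.9]
opening: 0.291
```

```bash
python3 st.py p5
```

```text
t 14.225 pos mm [ 503.9  -188.07  156.25] yaw 1.8869 F tool [ 1.17 -2.   -4.94] Fz 4.94 M tool [ 0.544  0.39  -0.001] op 0.2905670678066056
```

View pics/p5.png

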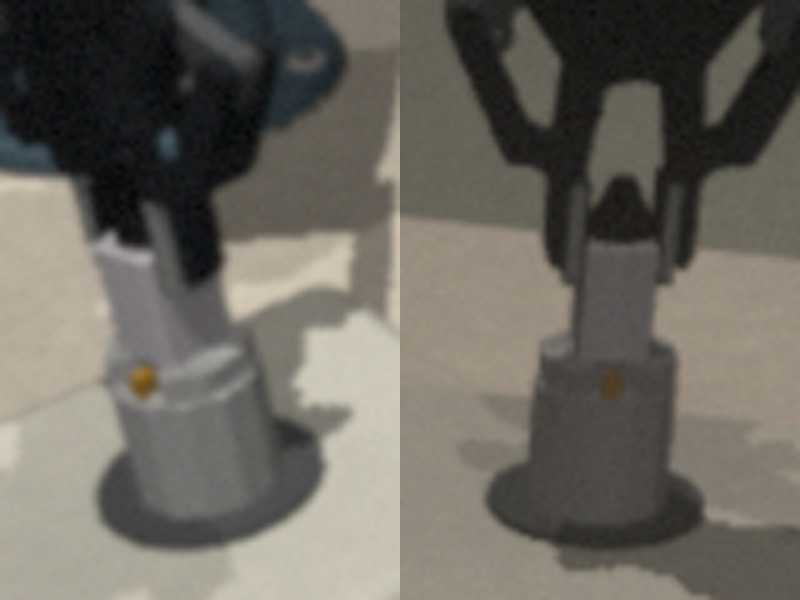

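Still moving at plunger force, with about 0.7 mm to go. I'll continue in small steps and watch for the force to rise.

step_arm:
  targets: "0 0 0.3 0 0 0;0 0 0.6 0 0 0;0 0 0.6 0 0 0"

```text
time_s: 14.7
eef_pos: [0.5039, -0.1881, 0.1557]
eef_rot: [0.0, 0.587, 0.81, -0.0]
wrist_force: [-2.7, 1.8, 6.2]
opening: 0.291
```

```bash
python3 st.py
```

```text
t 14.7 pos mm [ 503.88 -188.06  155.67] yaw 1.8869 F tool [ 2.57 -1.99 -6.18] Fz 6.17 M tool [ 0.551  0.401 -0.032] op 0.2910011676064697
```

step_arm:
  targets: "0 0 0.3 0 0 0;0 0 0.6 0 0 0;0 0 0.6 0 0 0"

```text
time_s: 15.08
eef_pos: [0.504, -0.1881, 0.1556]
eef_rot: [0.001, 0.587, 0.81, -0.0]
wrist_force: [-3.7, 0.9, 8.6]
opening: 0.287
```

```bash
python3 st.py
```

```text
t 15.075 pos mm [ 503.98 -188.12  155.55] yaw 1.8869 F tool [ 2.   -3.18 -8.62] Fz 8.62 M tool [ 0.685  0.641 -0.001] op 0.2865510319778525
```

step_arm:
  targets: "0 0 0.4 0 0 0;0 0 0.8 0 0 0;0 0 0.8 0 0 0"

```text
time_s: 15.45
eef_pos: [0.504, -0.1881, 0.1555]
eef_rot: [0.001, 0.587, 0.81, -0.0]
wrist_force: [-6.1, 2.5, 14.0]
opening: 0.285
```

```bash
python3 st.py
```

```text
t 15.45 pos mm [ 504.01 -188.13  155.49] yaw 1.887 F tool [  4.28  -4.97 -14.02] Fz 14.01 M tool [1.005 0.892 0.034] op 0.2853379866255167
```

step_arm:
  targets: "0 0 0.4 0 0 0;0 0 0.8 0 0 0;0 0 0.8 0 0 0"

```text
time_s: 15.82
eef_pos: [0.5041, -0.1882, 0.1555]
eef_rot: [0.001, 0.587, 0.81, -0.0]
wrist_force: [-7.2, 4.2, 19.2]
opening: 0.286
```

```bash
python3 st.py p6
```

```text
t 15.825 pos mm [ 504.08 -188.16  155.46] yaw 1.8871 F tool [  6.17  -5.51 -19.21] Fz 19.2 M tool [1.3   1.226 0.089] op 0.28626035156000124
```

View pics/p6.png

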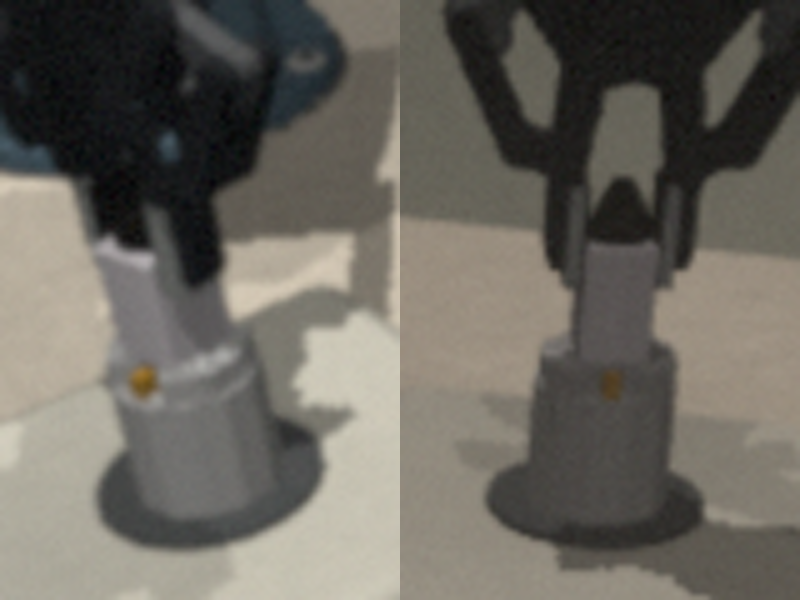

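It stopped hard at TCP z = 155.46 mm against an expected 155.5, so the flange is flush. I'll back off the preload, then open.

step_arm:
  targets: "0 0 -1 0 0 0;0 0 -2 0 0 0;0 0 -2 0 0 0"

```text
time_s: 16.3
eef_pos: [0.5039, -0.188, 0.1555]
eef_rot: [0.0, 0.587, 0.81, -0.0]
wrist_force: [-3.4, 1.4, 6.8]
opening: 0.291
```

```bash
python3 st.py
```

```text
t 16.3 pos mm [ 503.91 -188.05  155.52] yaw 1.8869 F tool [ 2.37 -2.77 -6.77] Fz 6.76 M tool [0.603 0.509 0.025] op 0.29059262637482436
```

step_arm:
  targets: "0 0 -0.5 0 0 0;0 0 -1 0 0 0;0 0 -1 0 0 0"

```text
time_s: 16.68
eef_pos: [0.5038, -0.1879, 0.1555]
eef_rot: [0.0, 0.587, 0.81, 0.0]
wrist_force: [-0.5, 0.7, 3.7]
opening: 0.287
```

step_arm:
  targets: "0 0 0 0 0 0;0 0 0 0 0 0;0 0 0 0 0 0;0 0 0 0 0 0;0 0 0 0 0 0;0 0 0 0 0 0"
  grip: 90

```text
time_s: 17.42
eef_pos: [0.5037, -0.1879, 0.1555]
eef_rot: [0.0, 0.587, 0.81, 0.0]
wrist_force: [-0.6, -0.2, -0.4]
opening: 0.904
```

```bash
python3 st.py; python3 snap.py w6
```

```text
t 17.425 pos mm [ 503.68 -187.87  155.5 ] yaw 1.8868 F tool [ 0.01 -0.6   0.35] Fz -0.35 M tool [0.048 0.036 0.001] op 0.9043874570115459
17.475 [ 0.50365852 -0.18785649  0.15548387] [-0.42432234  0.59699781 -0.5190683 ] 0.8989990953369574
yaw 1.8868087053657905 [-7.41613425e-06  5.83480441e-07 -1.00000000e+00]
```

View pics/w6.png

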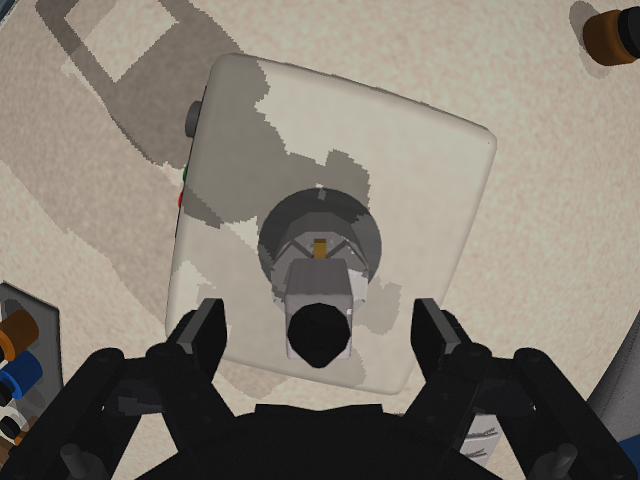

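The pads (223 and 413) are clear of the arbor, and a dog shows in the slot at (320,247). I'll retreat straight up.

step_arm:
  targets: "0 0 -10 0 0 0;0 0 -30 0 0 0;0 0 -60 0 0 0;0 0 -90 0 0 0;0 0 -120 0 0 0;0 0 -140 0 0 0;-60 0 -140 0 0 0;-60 0 -140 0 0 0"

```text
time_s: 18.48
eef_pos: [0.5227, -0.2478, 0.2958]
eef_rot: [0.0, 0.588, 0.809, -0.0]
wrist_force: [-0.6, 0.5, 0.0]
opening: 0.897
```

```bash
python3 st.py p7; python3 snap.py w7
python3 - <<'E'
from bench import optics
import cv2
from h import *
a=optics.camera("scene")["image"][:,:,::-1];cv2.imwrite("pics/s7.png",a)
a=optics.camera("side")["image"][:,:,::-1];cv2.imwrite("pics/d7.png",a)
a=cv2.imread('pics/w7.png');cv2.imwrite('pics/w7z.png',cv2.resize(a[60:220,220:420],None,fx=4,fy=3.75,interpolation=cv2.INTER_CUBIC))
E
```

```text
t 18.475 pos mm [ 522.68 -247.83  295.76] yaw 1.884 F tool [ 0.69 -0.44 -0.04] Fz 0.04 M tool [-0.006  0.043  0.034] op 0.8974132841600061
18.625 [ 0.52205781 -0.24446826  0.29553185] [0.22014942 0.06224985 0.34575546] 0.8993823573478701
yaw 1.8864685178081886 [-3.44875370e-04  6.67981215e-04 -9.99999717e-01]
```

View pics/p7.png

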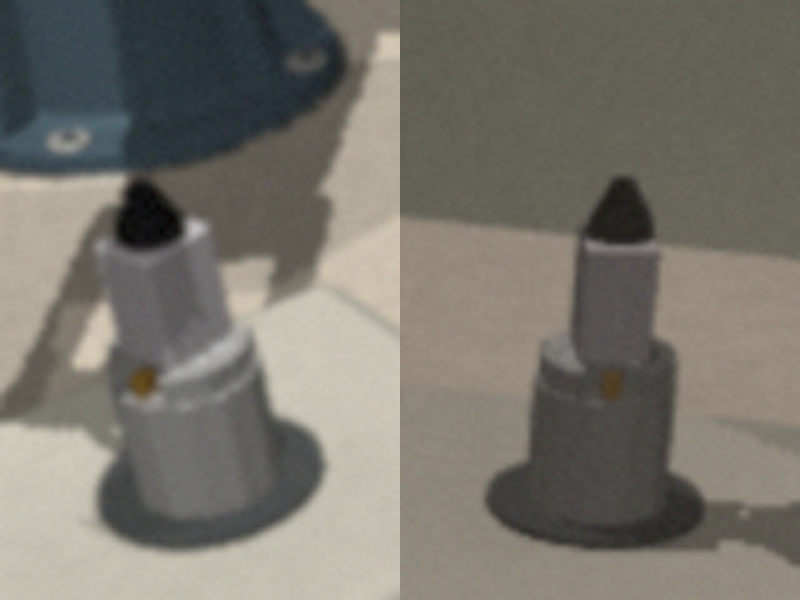

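View pics/w7z.png

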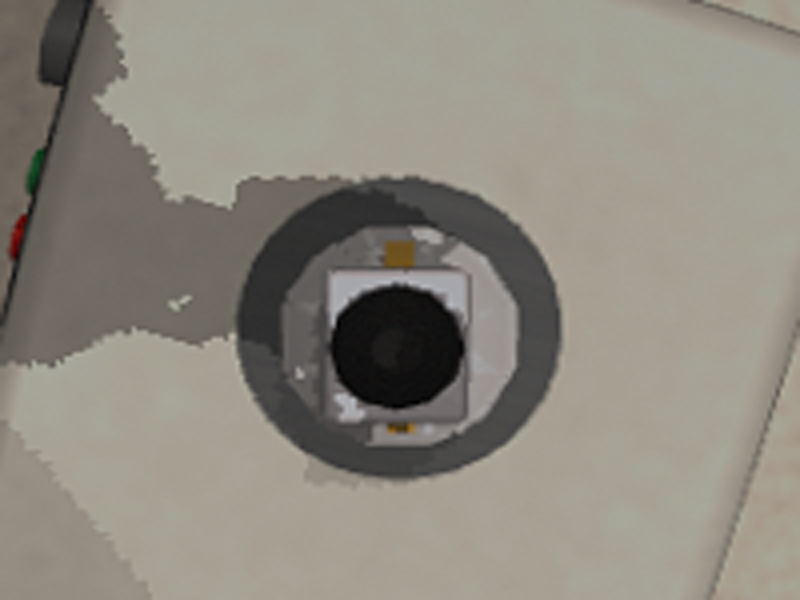

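View pics/s7.png

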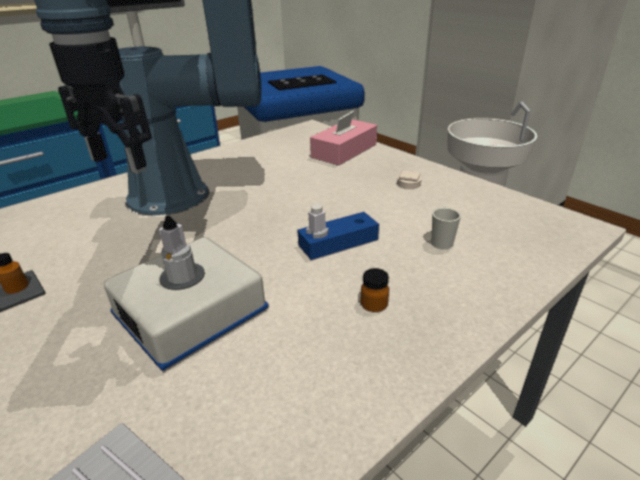

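```bash
python3 - <<'E'
from h import *
print("tip",tri([("scene",168.6,215.6),("side",442.6,120.4)]))
E
python3 -c "
from bench import ticket;print(ticket.hand_in())"
```

```text
tip [ 0.50358725 -0.18725394  0.21464849]
the job is handed in; nothing more can be done
None
```

I fitted the cone arbor into the polisher's spindle. Its slot is over both brass dogs, and it is pushed past the plunger to a hard stop. I then let go, pulled clear and handed the job in at about 18.7 s.

- **Turning to the dogs:** The wrist camera put the dogs' line at 1.89 rad in the world frame. I turned the arbor to match on the way over, so the slot dropped straight over the dogs without first resting on them and no turning by feel was needed.
- **Forces:** No contact force showed until the plunger. The highest reading was about 19 N on the wrist, roughly 22 N on the spindle, at the final stop, well under the 60 N limit.
- **Flush check:** The arm stopped at 155.5 mm, as predicted. The cone tip measured 214.6 mm high against an expected 214 mm, and the arbor did not move when released.
- **Other items:** The felt arbor, jar and cup look to be where they were in the scene picture. I compared that by eye and did not measure it.

No check failed. The side and scene pictures differed by about 1–2 mm on centring before insertion, and the arbor went in freely.

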